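# Carry a spread circlip onto a delta robot's axle

## Task

The arm of the delta robot is on its axle stub and needs its circlip. Pull the top tool drawer fully open by its handle, take out the circlip pliers (the ring is already hooked on their tips), squeeze the handles to spread the ring, and slide it down over the axle to the groove, just on the brass washer. Finish there, still holding the pliers level and squeezed so that the ring stays spread at the groove, without leaning on it; leave the loose parts lying about alone.

Things in the scene. Friction and masses are not known exactly. Their poses are not given: they have to be found in the camera images.
- tool_drawer (a joint): how far the upper drawer of the two-drawer bench unit is pulled out, m: 0 shut, 0.155 fully out at its stop. It slides level along the unit's own -x, roughly towards the robot; pulling takes 2 to 5 N and it stays where it is left
- drawer_handle (a point): middle of the upper drawer's aluminium bar handle: a round bar 11 mm thick, 120 mm long, level, along the unit's y, 116 mm above the bench, its middle 35 mm in front of the front panel. Its x axis points into the unit, against the pull. The lower drawer's handle is 64 mm below it
- unit: grey steel bench unit with two blue drawer fronts, 260 mm wide, 195 mm deep, top 140 mm above the bench. Origin: on the bench, 100 mm in front of the middle of its fronts; x axis points into the unit. The open upper drawer is 234 mm wide, 167 mm deep inside, floor 76 mm, side walls 118 mm and front panel 132 mm above the bench
- jaw_left (a joint): squeeze of the pliers, rad: 0 handles sprung apart (ring relaxed, 37 mm bore, too small for the axle); 0.162 against the limit stop (ring spread to nearly 43 mm bore, red grips parallel, 32 mm over their outsides). Each finger needs 3 N to begin, 10 N at the stop; let go, they spring apart. Both jaws move alike
- pliers_grip (a point): where to take the circlip pliers: midway between the two red grips, half-way up. x axis along the pliers to the noses and ring, y across (the fingers close along y), z up. Grips 14 mm high, 80 mm long (45 mm behind this point to 35 mm ahead), relaxed about 50 mm over their outsides here, 64 mm at the rear end. 0.2 kg. As the grips close and turn, the pliers creep forward about 3 mm between the fingers
- pliers_pivot (a point): centre of the pliers' steel joint, 55 mm ahead of pliers_grip, same height. The pliers lie level across the upper drawer, ring to the right, on two black foam rests 16 mm high: one under the joint, one under the handles' ends. Around pliers_grip a gap 62 mm long between the rests is free down to the drawer floor, 23 mm below pliers_grip
- ring_center (a point): centre of the dark spring-steel circlip when spread, half-way up its 2.5 mm thickness: 127 mm ahead of pliers_grip along its x and 14.75 mm below it (squeezed or not, within 1 mm). Ring 4.7 mm wide, parallel to the pliers, gap towards them; both tips sit in its end holes and it does not come off. Nothing of the pliers is over the bore
- groove (a point): point on the vertical axis of the steel axle stub where ring_center must come: the ring then lies on the brass washer, at the groove (3.2 mm wide, right above the washer). Axle 40 mm in diameter, its top 15.75 mm above this point, the top 5 mm a lead-in cone (31 mm at the end). Washer 52 mm across, its top 84 mm above the bench, 1.25 mm below this point
- shoulder: the delta robot's shoulder: aluminium base plate 170 x 130 x 12 mm with a grey bearing housing, 100 mm across, and above it the arm's hub, 68 mm across, on the axle; all fixed. The arm, 22 mm wide, up to 75 mm above the bench, runs 190 mm along its x axis, roughly away from the robot. Origin: on the bench, 50 mm short of the axle
- bearing: loose spare ball bearing, steel ring 42 mm across, 12 mm high, on the bench; leave alone. Origin: centre of its underside
- puck_a: loose black and white disc 35 mm across, 10 mm high, on the bench; leave alone. Origin: centre of its underside
- puck_b: another such disc; leave alone. Origin: centre of its underside
- screw_tray: loose green open tray 90 x 70 x 30 mm on top of the drawer unit, towards its back; leave alone. Origin: centre of its underside

How it is judged:
By the outcome, as a careful person would: the job done as asked, in the order asked, and still so for the second after the job is handed in, while the arm keeps its last pose, push and grip.
It also fails if it takes over 50 s, if anything falls off the work surface, if the arm or the gripper's body presses on something with over 40 N, if the wrist force passes 120 N, or if a joint passes its speed limit or range.

## Robot

A 6-joint arm with a two-finger parallel gripper is mounted at the origin on the work surface. World frame = base frame: x ahead of the robot, y to its left, z up, the work surface at z = 0. Lengths are in m, angles in rad, forces in N, time in s.
With the tool pointing down it reaches from about 0.35 to 0.85 m from the base axis. Payload 8.1 kg.
Tool frame: the origin (TCP) lies at the very end of the fingers, on their centre line; the grasp point (between the pads) lies 19 mm behind it; z points along the fingers, y is the direction in which the jaws open and shut (so a half turn about z gives the same grasp; the last joint's range is limited). The gripper opens to 93 mm and grips with 3 to 60 N. Pads are 15 mm wide; open, the fingers measure 128 mm over their backs; the gripper's body (75 mm by 188 mm) begins 65 mm behind the grasp point.
Start: joints at [-0.085, 0.13, 1.488, -0, 1.523, -0.085], TCP at [0.6, 0, 0.219] pointing down, gripper open.
Joint ranges: [-2.96, 2.96], [-0.89, 2.26], [0.02, 2.5], [-1.34, 4.48], [0, 2.73], [-2.66, 2.66]. Speed limits (rad/s): [2.39, 2.39, 2.79, 3.14, 3.14, 3.14].

## Interface

Orientations are given as a rotation vector (axis times angle).
In Python, from plant import * gives the robot as it stands.
- The arm moves only by the tool apply_moves, never from a script. Its argument "commands" is one flat list of numbers, 7 for each row, row after row: the shift along the world's x, y, z in cm, then the turn, a rotation vector about the world's x, y, z in rad, then the finger opening in cm, from 0 to 9.3. A call has 1 to 8 rows; each row shifts and turns the pose as measured when the row begins; what a row does not reach is not made up. A row lasts 1/8 s, in which the tool goes at most 62.5 mm and 10.7 degrees, less where a joint would pass 70% of its speed; a pose out of reach is approached as far as the arm can. A call with a gripper value outside its range is refused whole. The fingers move at their own pace and stop on an object; "squeeze" is the grip in N (left out, the last holds). Time passes only in rows, so rows that do not move let the fingers close. It gives the time, the measured TCP pose, the force and the opening at its end, in the units of the state.
- read_state(): the state, without advancing time (a new reading comes with each control period).
- read_camera(name): name is "scene" or "side" or "wrist"; returns (picture, depth): 480x640x3 uint8, blue, green, red; 480x640 float32, m along the optical axis (not along the pixel's ray), 0 where there is no reading.
- camera_model(name): a dict with "intrinsics" (3x3 intrinsics, pixels), "R" (3x3) and "t" (3): a world point X has camera coordinates R X + t. Camera axes: x right, y down, z forward; pixel columns grow to the right and rows downward; lengths in m; the calibration is good to about 2 mm. A picture is of the moment at which its call begins: read the wrist's pose just before it. camera_model takes no time and is no camera call; for the wrist camera it gives the pose at the moment of the call.
- close_job(): hands the job in, once; it reports no verdict.
Trained networks look in the newest picture that a camera, given by its name, has taken for a name from the list of things; names that differ only in an ending like _2 or _b are one class to them, and where a whole thing is asked for, a point or a joint stands for the part that bears it (a point fixed in the world has none). Each returns a list of dicts, best first, with "conf" (0 to 1); they miss things now and then, are a little off and sometimes report something else, mostly with a low value. They report only what shows in the picture. A call takes as long as a camera call.
- find_in(query, camera): "point" ([x, y, z] in m, in the coordinates of the camera as it stood for that picture, good to about 4 mm: the middle of the surface that is visible of it).
- cut_out(query, camera): "mask" (480x640 bool, what is visible of it).
- spot_point(query, camera): "point" ([x, y, z] in m, in the coordinates of the camera as it stood for that picture, good to about 4 mm: a listed point, or the origin of a listed thing).
The state is a dict: "t": time; "q": joint angles; "dq": joint speeds; "joint_torque": joint torques, N m; "tool_pos": TCP position; "orientation": TCP orientation; "force": force on the tool from outside, world axes, zero at the start; "wrist_torque": the same for the moment, N m; "opening": finger opening in m.
Only numpy, scipy, OpenCV 4.12 (cv2) and the standard library are available. Lean on these libraries where they do the work, as an engineer would, in place of code of your own. Each camera call takes 0.05 s, during which the arm holds its last target. There are 200 camera calls.

## Working session

There is one attempt and no reset: what is moved stays moved. The work goes in short steps, Python scripts to look and compute and a tool call to move; the robot and the scene stay as the last step left them, time stands still between calls to the robot, and variables do not carry over. Pictures are saved under pics/ and viewed, about 8 in all and at most 12, crops included, and the job is handed in when it is done.

Besides the shell and the picture viewer there is one more tool, called after ">>>" as name(argument=value, ...), one argument or row to a line, values as JSON. apply_moves: Moves the arm, as the interface text tells. Its arguments: {"type":"object","properties":{"commands":{"type":"array"},"squeeze":{"type":"number"}},"required":["commands"]}

```bash
ls; mkdir -p pics; cat > h.py <<'E'
from plant import *
import numpy as np, cv2
def toW(p,m): return m["R"].T@(np.array(p)-m["t"])
def spot(q,c,f=spot_point):
    m=camera_model(c)
    return [(round(r["conf"],2),np.round(toW(r["point"],m),4)) for r in f(q,c)[:3]]
E
python3 - <<'E'
from h import *
print(read_state())
for c in ["scene","side"]:
    p,d=read_camera(c); cv2.imwrite(f"pics/{c}0.png",p)
    m=camera_model(c); print(c,np.round(m["R"],3).tolist(),np.round(m["t"],3))
    for q in ["drawer_handle","unit","groove","shoulder","pliers_grip","ring_center","screw_tray","bearing","puck_a"]:
        print(q,spot(q,c))
E
```

```text
pics
{'t': 0.0, 'q': array([-8.54221186e-02,  1.31158081e-01,  1.48928916e+00, -5.40601875e-05,
        1.52301501e+00, -8.54176252e-02]), 'dq': array([-0.00172695,  0.00031048, -0.00227653, -0.00119161,  0.00228773,
        0.00130774]), 'joint_torque': array([-1.61290725e-03, -5.59853125e+01, -4.91755986e+01,  7.67333270e-02,
        3.59135563e-02, -2.97389461e-04]), 'tool_pos': array([5.99415770e-01, 3.86424404e-05, 2.17583882e-01]), 'orientation': array([-2.22045655e+00, -2.22045242e+00,  1.95587046e-03]), 'force': array([-0.01178777,  0.19831487, -0.02775339]), 'wrist_torque': array([ 0.02867094,  0.02671422, -0.03792914]), 'opening': 0.09296350711196216}
scene [[-0.315, 0.949, -0.012], [0.682, 0.218, -0.698], [-0.66, -0.228, -0.716]] [ 0.187 -0.319  1.39 ]
drawer_handle [(0.63, array([0.5894, 0.1556, 0.1175]))]
unit []
groove [(0.57, array([ 0.5766, -0.2371,  0.0841]))]
shoulder [(0.88, array([ 0.5229, -0.2331,  0.0007])), (0.55, array([0.3939, 0.0906, 0.0035]))]
pliers_grip []
ring_center []
screw_tray [(0.59, array([0.7303, 0.0851, 0.142 ]))]
bearing [(0.49, array([0.3949, 0.088 , 0.0011]))]
puck_a [(0.56, array([0.4078, 0.0015, 0.0006])), (0.45, array([ 0.381 , -0.0806,  0.0021]))]
side [[0.808, -0.589, 0.015], [-0.326, -0.468, -0.821], [0.49, 0.659, -0.57]] [-0.476  0.267  0.492]
drawer_handle [(0.57, array([0.5893, 0.1548, 0.1179]))]
unit []
groove [(0.72, array([ 0.5746, -0.2404,  0.0825]))]
shoulder [(0.56, array([ 0.521 , -0.237 ,  0.0014]))]
pliers_grip []
ring_center []
screw_tray [(0.62, array([0.7345, 0.0822, 0.141 ]))]
bearing [(0.69, array([ 0.3931,  0.0873, -0.001 ]))]
puck_a [(0.76, array([ 0.3765, -0.0755, -0.0027])), (0.64, array([ 0.4095,  0.0016, -0.0026]))]
```

View pics/scene0.png

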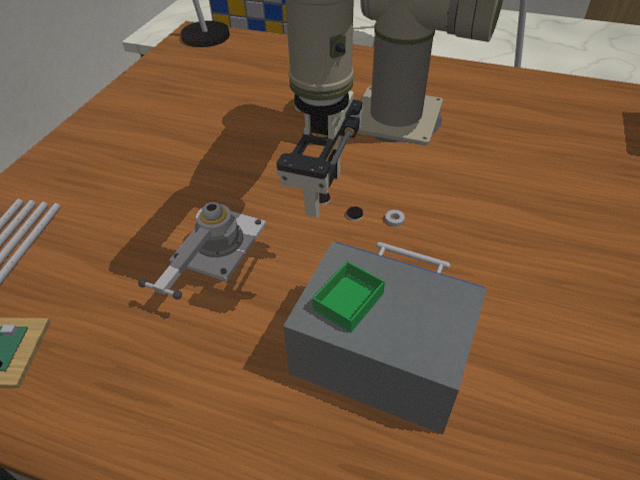

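View pics/side0.png

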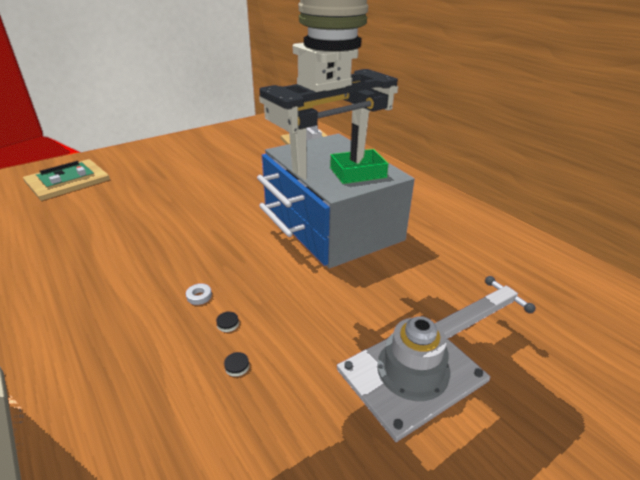

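Scene view: the upper handle is a white bar from (380,246) to (447,264), and the axle stub is at (213,212). The side view agrees, with handles at (275,190) and the axle at (422,325). Next I'll measure the unit's yaw and the axle's axis.

```bash
cat >> h.py <<'E'
def cloud(c,d,mask=None):
    m=camera_model(c); K=m["intrinsics"]; ok=d>0
    if mask is not None: ok&=mask
    v,u=np.nonzero(ok); z=d[v,u]
    P=np.stack([(u-K[0,2])*z/K[0,0],(v-K[1,2])*z/K[1,1],z],1)
    return (P-m["t"])@m["R"]
def circ(P):
    A=np.c_[2*P[:,:2],np.ones(len(P))]; s=np.linalg.lstsq(A,(P[:,:2]**2).sum(1),rcond=None)[0]
    return s[:2],np.sqrt(s[2]+s[0]**2+s[1]**2)
E
python3 - <<'E'
from h import *
for c in ["scene","side","wrist"]:
    p,d=read_camera(c)
    if c=="wrist": cv2.imwrite("pics/w0.png",p)
    P=cloud(c,d)
    T=P[(abs(P[:,2]-.14)<.004)&(P[:,0]>.55)&(P[:,1]>-.1)&(P[:,1]<.4)&(P[:,0]<1)]
    print(c,len(T))
    if len(T)>300:
        r=cv2.minAreaRect(T[:,:2].astype(np.float32)); print("top",r,np.median(T[:,2]), np.round(cv2.boxPoints(r),4).tolist())
    for q in ["drawer_handle"]:
        for r in cut_out(q,c)[:2]:
            H=cloud(c,d,r["mask"]); H=H[(H[:,2]>.1)&(H[:,2]<.13)]
            if len(H)<10: continue
            mu=np.median(H,0); vx,vy,_,_=cv2.fitLine(H[:,:2].astype(np.float32),cv2.DIST_HUBER,0,.01,.01).ravel()
            print(q,r["conf"],len(H),mu,H.min(0),H.max(0),"dir",vx,vy,np.arctan2(-vx*np.sign(vy),abs(vy)))
    A=P[(np.hypot(P[:,0]-.576,P[:,1]+.239)<.035)&(P[:,2]>.05)&(P[:,2]<.12)]
    if len(A)>50:
        t=A[A[:,2]>np.percentile(A[:,2],98)-.003]; print("axletop",len(t),np.median(t,0))
        r=cv2.minEnclosingCircle(t[:,:2].astype(np.float32)); print(r)
        s=A[(A[:,2]>.088)&(A[:,2]<.093)]; print("side",len(s),circ(s) if len(s)>10 else 0)
        w=A[abs(A[:,2]-.084)<.0015]; print("washer",len(w),cv2.minEnclosingCircle(w[:,:2].astype(np.float32)))
m=camera_model("wrist"); print(np.round(m["R"],3).tolist(), -m["R"].T@m["t"])
E
```

```text
scene 15498
top ((0.7256767153739929, 0.1433301717042923), (0.26072514057159424, 0.18846134841442108), 85.04846954345703) 0.1408244593798228 [[0.6205000281333923, 0.02160000056028366], [0.8083000183105469, 0.0052999998442828655], [0.8307999968528748, 0.26510000228881836], [0.6430000066757202, 0.28130000829696655]]
drawer_handle 0.81 499 [0.59241128 0.15907839 0.12061553] [0.58023926 0.0914792  0.11298242] [0.61751928 0.2186839  0.12516518] dir 0.080071904 0.9967891 -0.08015772
axletop 161 [ 0.57323154 -0.23728375  0.1020541 ]
((0.5748414993286133, -0.23722371459007263), 0.019279684871435165)
side 35 (array([ 0.57213941, -0.23787977]), np.float64(0.01894829976936449))
washer 124 ((0.5753303170204163, -0.23640696704387665), 0.03238161280751228)
side 3676
top ((0.7250557541847229, 0.14345568418502808), (0.26477882266044617, 0.18786101043224335), 85.15550994873047) 0.1396958358267799 [[0.6202999949455261, 0.019500000402331352], [0.8075000047683716, 0.003599999938160181], [0.829800009727478, 0.26739999651908875], [0.6425999999046326, 0.2833000123500824]]
drawer_handle 0.61 1259 [0.6172479
[... 288 characters left out ...]
]), np.float64(0.019600993510608497))
washer 310 ((0.5712977051734924, -0.23955515027046204), 0.02629615180194378)
wrist 47445
top ((0.7222930788993835, 0.08504842966794968), (0.1437355875968933, 0.18643024563789368), 85.05816650390625) 0.1408785033470454 [[0.623199999332428, 0.0215000007301569], [0.8090000152587891, 0.005400000140070915], [0.821399986743927, 0.1485999971628189], [0.6355999708175659, 0.1647000014781952]]
drawer_handle 0.64 2832 [0.59070437 0.11359082 0.12088547] [0.5794288  0.02521309 0.10020395] [0.63365905 0.16483077 0.12999507] dir 0.23529698 -0.97192353 0.2375241
[[1.0, -0.001, -0.001], [-0.001, -0.971, 0.237], [-0.001, -0.237, -0.971]] [0.60089318 0.06524653 0.38539289]
```

>>> apply_moves(
  commands=[-0.2,5.2,0,0,0,-0.03,2.4,-0.4,5.2,0,0,0,-0.03,2.4,-0.3,5.1,0,0,0,-0.025,2.4,0,0,0,0,0,0,2.4],
)

```text
t: 1.8
tool_pos: [0.5906, 0.1581, 0.2187]
orientation: [2.32, 2.118, 0.001]
force: [-0.6, -1.0, -0.2]
opening: 0.0577
```

```bash
python3 - <<'E'
from h import *
s=read_state();print(s["t"],s["tool_pos"],s["orientation"],s["opening"],s["force"])
p,d=read_camera("wrist"); cv2.imwrite("pics/w1.png",p)
print(spot("drawer_handle","wrist"))
for r in cut_out("drawer_handle","wrist")[:2]:
    H=cloud("wrist",d,r["mask"]); print(r["conf"],len(H)); H=H[(H[:,2]>.1)&(H[:,2]<.13)&(H[:,0]<.603)]
    print(np.median(H,0),H.min(0),H.max(0)); print(cv2.fitLine(H[:,:2].astype(np.float32),cv2.DIST_HUBER,0,.01,.01).ravel())
E
```

```text
1.8 [0.59062774 0.15813995 0.21872337] [2.31958396e+00 2.11813347e+00 7.32904946e-04] 0.05774358378229089 [-0.62083903 -0.95173054 -0.19401744]
[(0.55, array([0.5912, 0.1552, 0.1159]))]
0.64 10047
[0.59125595 0.15264569 0.12129245] [0.57978644 0.08707006 0.11621301] [0.60297498 0.21537385 0.1239371 ]
[0.07617521 0.99709445 0.5901805  0.1448378 ]
```

>>> apply_moves(
  commands=[0,-0.2,-2,0,0,0,2.5,0,0,-2,0,0,0,2.5,0,0,-1,0,0,0,2.5,0,0,0,0,0,0,2.5,0,0,0,0,0,0,2.5],
)

```text
t: 2.58
tool_pos: [0.5907, 0.1478, 0.1631]
orientation: [2.329, 2.108, -0.005]
force: [-0.1, 0.2, 0.6]
opening: 0.0253
```

```bash
python3 - <<'E'
from h import *
for i in range(3):
    s=read_state();print(s["t"],s["tool_pos"],s["orientation"],s["dq"].round(4)); read_camera("wrist")
E
```

```text
2.575 [0.59068066 0.1477702  0.16313446] [ 2.32870234  2.10834802 -0.00540763] [-0.0015  0.0038  0.006   0.0004 -0.0025 -0.0006]
2.625 [0.59066141 0.14780818 0.16315212] [ 2.32857716  2.10843648 -0.00547477] [ 0.0033 -0.0033 -0.0034  0.0004  0.0018 -0.0003]
2.675 [0.59083671 0.14794902 0.16349387] [ 2.3281869   2.10840096 -0.00467492] [ 0.0023 -0.0043 -0.005  -0.0026 -0.0002 -0.0007]
```

>>> apply_moves(
  commands=[0,0.7,-2,0,0,0.01,2.5,0,0,-2.2,0,0,0,2.5,0,0,-2.2,0,0,0,2.5,0,0,0,0,0,0,2.5],
)

```text
t: 3.22
tool_pos: [0.5906, 0.1571, 0.0958]
orientation: [2.314, 2.123, -0.002]
force: [-0.6, 0.0, -0.1]
opening: 0.0252
```

>>> apply_moves(
  commands=[0,0,0,0,0,0,0.8,0,0,0,0,0,0,0.8,0,0,0,0,0,0,0.8],
  squeeze=20,
)

```text
t: 3.6
tool_pos: [0.5894, 0.1577, 0.0962]
orientation: [-2.314, -2.124, 0.005]
force: [2.2, -1.0, -6.6]
opening: 0.0104
```

>>> apply_moves(
  commands=[-1,0.1,0,0,0,0,0.8,-2.5,0.2,0,0,0,0,0.8,-2.5,0.2,0,0,0,0,0.8,-2.5,0.2,0,0,0,0,0.8,-2.5,0.2,0,0,0,0,0.8],
)

```text
t: 4.22
tool_pos: [0.4774, 0.1672, 0.0962]
orientation: [2.315, 2.122, 0.002]
force: [2.0, 1.8, -4.3]
opening: 0.0106
```

>>> apply_moves(
  commands=[-2,0.2,0,0,0,0,0.8,-1,0.1,0,0,0,0,0.8,-0.5,0,0,0,0,0,0.8,-0.5,0,0,0,0,0,0.8,-0.5,0,0,0,0,0,0.8,-0.3,0,0,0,0,0,0.8],
)

```text
t: 4.97
tool_pos: [0.4353, 0.1704, 0.097]
orientation: [2.306, 2.113, 0.029]
force: [15.2, 3.1, -20.5]
opening: 0.0104
```

>>> apply_moves(
  commands=[0,0,0,0,0,0,2.3,0,0,0,0,0,0,2.3,0,0,0,0,0,0,2.3,0,0,2,0,0,0,2.3,0,0,4,0,0,0,2.3,1,0,4,0,0,0,5,4,-1,2,0,0,0,7,3,-1,0,0,0,0,7],
)

```text
t: 5.98
tool_pos: [0.5171, 0.1508, 0.2247]
orientation: [2.302, 2.114, 0.033]
force: [0.1, 0.1, 0.2]
opening: 0.0486
```

```bash
python3 - <<'E'
from h import *
s=read_state();print(s["t"],s["tool_pos"],s["orientation"],s["opening"],s["force"])
for c in ["wrist","scene","side"]:
    p,d=read_camera(c); cv2.imwrite(f"pics/{c}2.png",p)
    for q in ["drawer_handle","pliers_grip","pliers_pivot","ring_center"]: print(c,q,spot(q,c))
E
```

```text
5.975 [0.51712528 0.15075409 0.22468169] [2.30217883 2.1142979  0.03278758] 0.04859536222873996 [0.09921695 0.10831313 0.22979753]
wrist drawer_handle [(0.57, array([0.4407, 0.1693, 0.1129]))]
wrist pliers_grip []
wrist pliers_pivot [(0.72, array([0.5472, 0.1574, 0.0949])), (0.69, array([ 0.3934,  0.0928, -0.0022]))]
wrist ring_center []
scene drawer_handle [(0.75, array([0.4354, 0.169 , 0.1171]))]
scene pliers_grip [(0.78, array([0.5551, 0.2145, 0.0984]))]
scene pliers_pivot [(0.63, array([0.5523, 0.152 , 0.1055]))]
scene ring_center []
side drawer_handle [(0.63, array([0.4363, 0.1685, 0.1137])), (0.53, array([0.3949, 0.0843, 0.0012]))]
side pliers_grip [(0.54, array([ 0.397 ,  0.0853, -0.0016]))]
side pliers_pivot [(0.61, array([0.5482, 0.1495, 0.0994]))]
side ring_center []
```

View pics/wrist2.png

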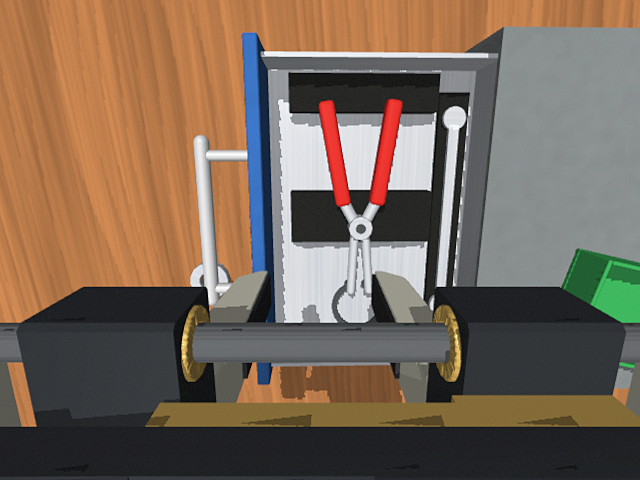

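The wrist view shows the pliers' red grips running from (327,103) and (395,103) to (343,205) and (378,203). The joint is at (360,229) and the ring at about (350,300), with a spanner lying to the right at (450,200). Next I'll measure the grips by colour and depth.

```bash
cat >> h.py <<'E'
from scipy.spatial.transform import Rotation as Ro
def red(p): 
    p=p.astype(int); return (p[:,:,2]>110)&(p[:,:,1]<70)&(p[:,:,0]<70)
def turn(yaw):  # rotvec (world) from present to tool down with tool y along world x turned by yaw
    R=Ro.from_rotvec(read_state()["orientation"]); G=Ro.from_rotvec([0,0,yaw])*Ro.from_matrix([[0,1,0],[1,0,0],[0,0,-1]])
    return (G*R.inv()).as_rotvec()
def pliers(c):
    p,d=read_camera(c); M=red(p); P=cloud(c,d,M)
    P=P[(P[:,0]>.4)&(P[:,0]<.7)&(P[:,1]>.05)&(P[:,1]<.35)&(P[:,2]>.08)&(P[:,2]<.12)]
    if len(P)<50: print(c,"few red",len(P)); return
    zt=np.percentile(P[:,2],95); print(c,len(P),"ztop",zt,"min",P.min(0),"max",P.max(0))
    r=spot("pliers_pivot",c); print("pivot",r)
    # midline of the two grips as function of y
    T=P[P[:,2]>zt-.006]; ys=np.arange(T[:,1].min()+.006,T[:,1].max()-.004,.006); L=[]
    for y in ys:
        x=T[abs(T[:,1]-y)<.003,0]
        if len(x)>4: L.append([y,x.min(),x.max(),(x.min()+x.max())/2])
    L=np.array(L); f=np.polyfit(L[:,0],L[:,3],1); print("mid x = %.4f*y+%.4f"%tuple(f)); print(L.round(4).tolist())
E
python3 - <<'E'
from h import *
pliers("wrist"); pliers("scene"); pliers("side"); print(turn(-.085))
E
```

```text
wrist 3368 ztop 0.10770027108867172 min [0.52754887 0.1697185  0.09124369] max [0.5926391  0.25260415 0.10909893]
pivot [(0.91, array([0.5527, 0.1571, 0.1   ]))]
mid x = 0.0645*y+0.5430
[[0.1757, 0.5342, 0.574, 0.5541], [0.1817, 0.5337, 0.5761, 0.5549], [0.1877, 0.533, 0.5772, 0.5551], [0.1937, 0.5325, 0.5786, 0.5556], [0.1997, 0.5321, 0.5799, 0.556], [0.2057, 0.5312, 0.5817, 0.5564], [0.2117, 0.5308, 0.5824, 0.5566], [0.2177, 0.5304, 0.5844, 0.5574], [0.2237, 0.5295, 0.585, 0.5572], [0.2297, 0.5287, 0.587, 0.5579], [0.2357, 0.5283, 0.5877, 0.558], [0.2417, 0.5279, 0.5894, 0.5587]]
scene 467 ztop 0.10842048285739679 min [0.52743698 0.17115714 0.09162579] max [0.5887557  0.25130852 0.10981078]
pivot [(0.82, array([0.5559, 0.1521, 0.1008]))]
mid x = 0.0670*y+0.5432
[[0.1772, 0.5356, 0.5754, 0.5555], [0.1832, 0.535, 0.5754, 0.5552], [0.1892, 0.5366, 0.576, 0.5563], [0.1952, 0.534, 0.5763, 0.5552], [0.2012, 0.5364, 0.579, 0.5577], [0.2072, 0.5313, 0.581, 0.5562], [0.2132, 0.5321, 0.5829, 0.5575], [0.2192, 0.5296, 0.5835, 0.5565], [0.2252, 0.5334, 0.5869, 0.5601], [0.2312, 0.5304, 0.5871, 0.5587], [0.2372, 0.5313, 0.5876, 0.5595], [0.2432, 0.5289, 0.5888, 0.5588]]
side 354 ztop 0.10618446927760838 min [0.52506476 0.16906315 0.08040404] max [0.5990377  0.26956175 0.10718434]
pivot [(0.8, array([0.5485, 0.1491, 0.0949])), (0.56, array([ 0.5196, -0.2367, -0.0011]))]
mid x = 0.0515*y+0.5425
[[0.1751, 0.532, 0.5694, 0.5507], [0.1811, 0.5317, 0.5704, 0.5511], [0.1871, 0.5312, 0.5746, 0.5529], [0.1931, 0.5305, 0.5752, 0.5529], [0.1991, 0.5301, 0.5753, 0.5527], [0.2051, 0.5284, 0.5785, 0.5535], [0.2111, 0.5287, 0.5784, 0.5536], [0.2171, 0.5283, 0.5813, 0.5548], [0.2231, 0.5274, 0.5804, 0.5539], [0.2291, 0.5268, 0.5835, 0.5551], [0.2351, 0.5269, 0.583, 0.5549], [0.2411, 0.5251, 0.5811, 0.5531]]
[-0.00176834  0.02147844  0.00062444]
```

>>> apply_moves(
  commands=[2,3,0,-0.002,0.02,0.02,6.6,2,2.5,0,0,0,0,6.6,0,0,-3,0,0,0,6.6,0,0,0,0,0,0,6.6],
)

```text
t: 7.52
tool_pos: [0.5558, 0.2069, 0.191]
orientation: [2.293, 2.146, 0.001]
force: [-0.0, -1.3, -0.1]
opening: 0.0661
```

```bash
python3 - <<'E'
from h import *
s=read_state();print(s["t"],s["tool_pos"],turn(-.066),s["opening"],s["force"])
pliers("wrist")
E
```

```text
7.525 [0.5558264  0.20692231 0.19098676] [ 3.12646759e-04  7.98997867e-04 -6.99095026e-05] 0.06610497023665293 [-0.02184573 -1.2664855  -0.05982595]
wrist 3563 ztop 0.11014403743489173 min [0.52794966 0.1709415  0.09444682] max [0.59255242 0.2515295  0.11112397]
pivot []
mid x = 0.0669*y+0.5443
[[0.1769, 0.5358, 0.5761, 0.5559], [0.1829, 0.5354, 0.578, 0.5567], [0.1889, 0.5347, 0.5788, 0.5568], [0.1949, 0.5346, 0.5798, 0.5572], [0.2009, 0.5341, 0.5816, 0.5579], [0.2069, 0.5333, 0.5834, 0.5584], [0.2129, 0.5329, 0.5842, 0.5586], [0.2189, 0.5323, 0.5858, 0.5591], [0.2249, 0.5316, 0.5869, 0.5592], [0.2309, 0.5312, 0.5886, 0.5599], [0.2369, 0.5305, 0.5895, 0.56], [0.2429, 0.5296, 0.5911, 0.5604]]
```

>>> apply_moves(
  commands=[0.15,0,-3,0,0,0,6.6,0,0,-3,0,0,0,6.6,0,0,-2,0,0,0,6.6,0,0,-1.2,0,0,0,6.6,0,0,0,0,0,0,6.6],
)

```text
t: 8.25
tool_pos: [0.5635, 0.2073, 0.109]
orientation: [2.289, 2.138, 0.026]
force: [0.6, 0.3, -0.6]
opening: 0.0663
```

```bash
python3 - <<'E'
from h import *
s=read_state();print(s["t"],s["tool_pos"],turn(-.066),s["opening"],s["force"])
p,d=read_camera("wrist"); cv2.imwrite("pics/w3.png",p)
E
```

```text
8.25 [0.56350671 0.20726699 0.10903004] [-0.00460592  0.0185557   0.001885  ] 0.06630617489512446 [ 0.59060576  0.26930101 -0.56603396]
```

View pics/w3.png

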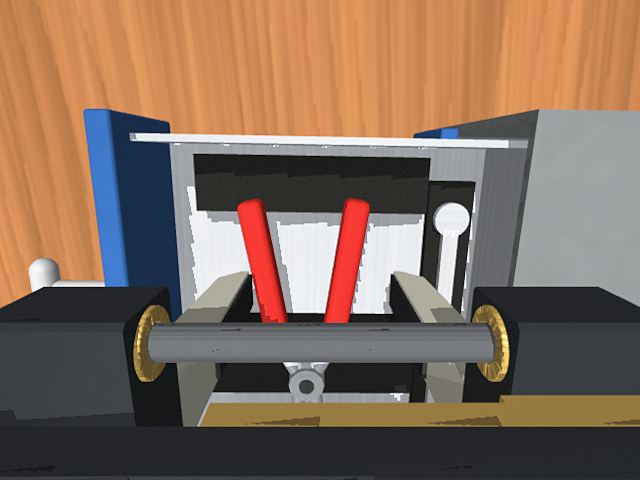

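The pliers sit centrally between the open fingers. The tool drifted 6 mm in +x and tilted slightly, so I'll correct that before going down.

>>> apply_moves(
  commands=[-0.6,-0.1,0,-0.005,0.018,0.002,6.6,0,0,0,0,0,0,6.6,0,0,-1,0,0,0,6.6,0,0,-1,0,0,0,6.6],
)

```text
t: 8.8
tool_pos: [0.56, 0.2071, 0.0926]
orientation: [2.291, 2.145, 0.009]
force: [0.1, 0.3, 0.7]
opening: 0.0659
```

```bash
python3 - <<'E'
from h import *
s=read_state();print(s["t"],s["tool_pos"],turn(-.066),s["opening"],s["force"])
E
```

```text
8.8 [0.55999746 0.20707056 0.09264161] [-0.00119986  0.00630244 -0.00035019] 0.06587928406811104 [0.12542816 0.33786294 0.6846699 ]
```

>>> apply_moves(
  commands=[-0.3,-0.1,-0.7,-0.001,0.006,0,6.6,0,0,-0.4,0,0,0,6.6,0,0,0,0,0,0,6.6],
)

```text
t: 9.18
tool_pos: [0.5553, 0.2056, 0.0786]
orientation: [-2.292, -2.146, 0.005]
force: [0.7, -0.8, -0.3]
opening: 0.0662
```

```bash
python3 - <<'E'
from h import *
s=read_state();print(s["t"],s["tool_pos"],turn(-.066),s["opening"],s["force"])
E
```

```text
9.175 [0.55530728 0.20557811 0.07858093] [ 0.00084749 -0.00356715 -0.00031925] 0.06618458516339394 [ 0.68127781 -0.77046864 -0.27330309]
```

>>> apply_moves(
  commands=[0.2,0,0.2,-0.001,0.003,0,6.6,0,0,0,0,0,0,4,0,0,0,0,0,0,2,0,0,0,0,0,0,2,0,0,0,0,0,0,2,0,0,0,0,0,0,2,0,0,0,0,0,0,2],
  squeeze=30,
)

```text
t: 10.05
tool_pos: [0.5581, 0.206, 0.0816]
orientation: [-2.291, -2.146, 0.007]
force: [0.1, 0.8, -0.1]
opening: 0.0304
```

```bash
python3 - <<'E'
from h import *
s=read_state();print(s["t"],s["tool_pos"],turn(-.066),s["opening"],s["force"],s["wrist_torque"])
E
```

```text
10.05 [0.55813454 0.20599841 0.08161483] [ 0.00117995 -0.00516386 -0.00047303] 0.03042088529979523 [ 0.12784288  0.75502591 -0.07040568] [ 0.09356411 -0.0568438   0.0278549 ]
```

>>> apply_moves(
  commands=[0,0,1,0,-0.005,0,2,0,0,2,0,0,0,2,0,0,3,0,0,0,2,0,0,3,0,0,0,2,0,0,2,0,0,0,2,0,0,0,0,0,0,2],
)

```text
t: 10.8
tool_pos: [0.5582, 0.2058, 0.2017]
orientation: [2.291, 2.145, 0.004]
force: [-0.9, 0.3, -1.5]
opening: 0.0308
```

```bash
python3 - <<'E'
from h import *
s=read_state();print(s["t"],s["tool_pos"],turn(-.066),s["opening"],s["force"],s["wrist_torque"])
for c in ["wrist","scene","side"]:
    p,d=read_camera(c); cv2.imwrite(f"pics/{c}4.png",p)
    for q in ["pliers_grip","pliers_pivot","ring_center"]: print(c,q,spot(q,c))
    M=red(p); P=cloud(c,d,M); P=P[(P[:,2]>.15)]; print(len(P), np.percentile(P,[2,50,98],axis=0).round(4) if len(P) else 0)
E
```

```text
10.8 [0.55818313 0.20583595 0.20168563] [ 0.00040425  0.00381478 -0.00033515] 0.030789497647856205 [-0.92544189  0.33286865 -1.51797316] [ 0.12535849 -0.0680015   0.03147257]
wrist pliers_grip [(0.96, array([0.5574, 0.2031, 0.2156]))]
wrist pliers_pivot [(0.81, array([0.5483, 0.1523, 0.2134]))]
wrist ring_center []
7654 [[0.5414 0.1716 0.2186]
 [0.5584 0.2215 0.2219]
 [0.5741 0.2474 0.2234]]
scene pliers_grip [(0.65, array([0.5538, 0.2069, 0.216 ]))]
scene pliers_pivot [(0.9, array([0.55  , 0.1488, 0.218 ]))]
scene ring_center []
67 [[0.5477 0.2297 0.2129]
 [0.5642 0.244  0.2218]
 [0.5748 0.2488 0.2243]]
side pliers_grip [(0.82, array([0.5549, 0.2052, 0.2162])), (0.52, array([ 0.3761, -0.0787, -0.0004]))]
side pliers_pivot [(0.63, array([0.5454, 0.1484, 0.2127]))]
side ring_center [(0.65, array([0.3968, 0.0854, 0.0011]))]
366 [[0.3129 0.1693 0.1543]
 [0.5471 0.2089 0.2181]
 [0.5695 1.8131 0.2216]]
```

View pics/wrist4.png

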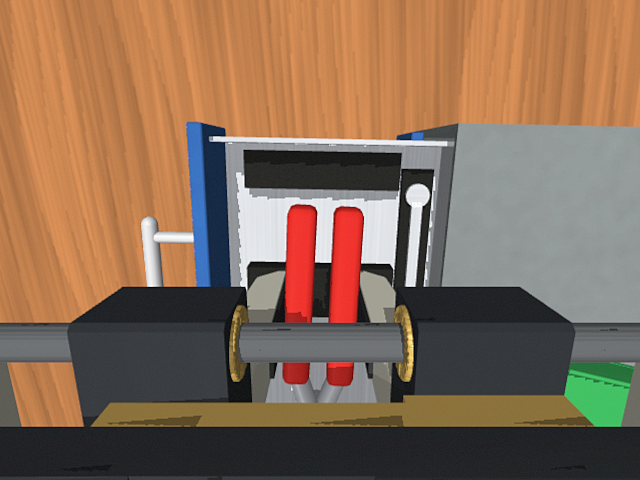

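The grips are parallel between the fingers ((300,295) and (345,295)), so the pliers are squeezed and out of the drawer. Now I'll carry them to above the axle.

>>> apply_moves(
  commands=[0,-3,0,0,0.003,0,2,0.3,-4.5,0,0,0,0,2,0.4,-5,0,0,0,0,2,0.4,-5,0,0,0,0,2,0.4,-5,0,0,0,0,2,0.4,-4.5,0,0,0,0,2,0.2,-2.5,0,0,0,0,2,0,0,0,0,0,0,2],
)

```text
t: 12.4
tool_pos: [0.5767, -0.0981, 0.1974]
orientation: [-2.29, -2.149, 0.007]
force: [-0.0, 0.0, -1.6]
opening: 0.0308
```

```bash
python3 - <<'E'
from h import *
s=read_state();print(s["t"],s["tool_pos"],turn(-.066),s["opening"],s["force"])
E
```

```text
12.4 [ 0.57674519 -0.09806089  0.19740864] [ 0.00187884 -0.00429098 -0.00246469] 0.030791990777832928 [-0.0451834   0.04019109 -1.61405495]
```

>>> apply_moves(
  commands=[0.3,-0.6,-2,0.002,-0.004,-0.002,2,0.2,-0.4,-2.5,0,0,0,2,0,0,-2,0,0,0,2,0,0,0,0,0,0,2,0,0,0,0,0,0,2],
)

```text
t: 13.02
tool_pos: [0.5825, -0.1045, 0.1318]
orientation: [-2.291, -2.15, -0.003]
force: [0.7, -0.2, -2.2]
opening: 0.0308
```

```bash
python3 - <<'E'
from h import *
s=read_state();print(s["t"],s["tool_pos"],turn(-.066),s["opening"],s["force"])
out=[]
for c in ["scene","side"]:
    p,d=read_camera(c); cv2.imwrite(f"pics/{c}5.png",p); np.save(f"pics/{c}5.npy",d)
    for q in ["ring_center","pliers_pivot","pliers_grip","groove"]: print(c,q,spot(q,c))
    m=camera_model(c); g=m["intrinsics"]@(m["R"]@np.array([.573,-.239,.105])+m["t"]); u,v=(g[:2]/g[2]).astype(int); print(c,u,v)
    out.append(cv2.resize(p[max(v-50,0):v+50,u-65:u+65],(780,600),interpolation=cv2.INTER_CUBIC))
cv2.imwrite("pics/c5.png",cv2.resize(np.hstack(out),(800,308)))
cv2.imwrite("pics/c5a.png",out[0]);cv2.imwrite("pics/c5b.png",out[1])
E
```

```text
13.025 [ 0.58247255 -0.10452504  0.131791  ] [-0.00147673  0.00144973 -0.00256954] 0.030817518358891554 [ 0.68789468 -0.19778507 -2.17284944]
scene ring_center []
scene pliers_pivot []
scene pliers_grip [(0.63, array([ 0.5802, -0.1005,  0.1475]))]
scene groove [(0.72, array([ 0.5751, -0.2386,  0.0859])), (0.32, array([0.4367, 0.17  , 0.1181]))]
scene 210 206
side ring_center []
side pliers_pivot [(0.97, array([ 0.5735, -0.1633,  0.1494]))]
side pliers_grip [(0.85, array([ 0.5828, -0.1049,  0.1504]))]
side groove [(0.7, array([ 0.5745, -0.24  ,  0.0837])), (0.42, array([ 0.4044, -0.0012, -0.0017]))]
side 422 322
```

View pics/c5.png

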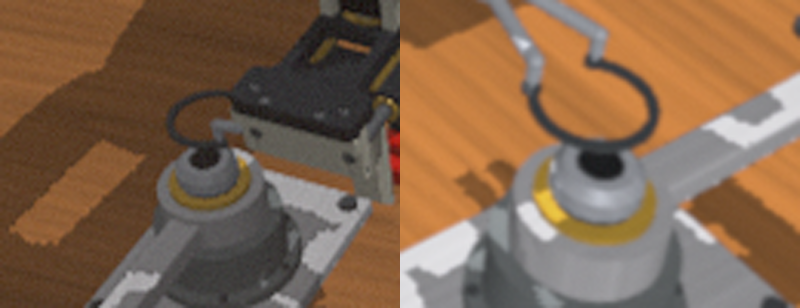

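In the crops the ring is clear in both views. In the side half it is an open ring at about (595,105), and the axle top is at (600,170). Now I'll fit the ring and the axle numerically in both cameras.

```bash
cat >> h.py <<'E'
from scipy.optimize import least_squares
def grid(c,d):
    m=camera_model(c); K=m["intrinsics"]; v,u=np.mgrid[:480,:640]; d=np.where(d>0,d,99)
    P=np.stack([(u-K[0,2])*d/K[0,0],(v-K[1,2])*d/K[1,1],d],-1); return (P-m["t"])@m["R"]
def onplane(c,uv,z):
    m=camera_model(c); o=-m["R"].T@m["t"]; r=(np.c_[uv,np.ones(len(uv))]@np.linalg.inv(m["intrinsics"]).T)@m["R"]
    return o[:2]+r[:,:2]*((z-o[2])/r[:,2])[:,None]
def fitc(P,R,x0): 
    return least_squares(lambda x:np.hypot(P[:,0]-x[0],P[:,1]-x[1])-R,x0,loss="soft_l1",f_scale=.001)
def ring(c,p,d,zr,cx=(.573,-.239)):
    G=grid(c,d); h=np.hypot(G[...,0]-cx[0],G[...,1]-cx[1])
    M=(abs(G[...,2]-zr)<.010)&(h<.04)&(p.max(2)<95); 
    v,u=np.nonzero(M); Q=G[M]
    print(c,"ring px",len(Q),"z",np.percentile(Q[:,2],[5,50,95]).round(4))
    X=onplane(c,np.c_[u,v],zr); r=fitc(X,.0238,cx); f=circ(X)
    print("  plane-fit",r.x.round(4),"rms",np.sqrt(np.mean(r.fun**2)).round(4),"free",f[0].round(4),f[1].round(4)); return M
def axle(c,p,d):
    G=grid(c,d); h=np.hypot(G[...,0]-.573,G[...,1]+.239); m=camera_model(c); 
    S=G[(h<.03)&(G[...,2]>.0875)&(G[...,2]<.095)]; r=fitc(S,.020,(.573,-.239)); print("  axle depth",len(S),r.x.round(4),np.sqrt(np.mean(r.fun**2)).round(4))
    hsv=cv2.cvtColor(p,cv2.COLOR_BGR2HSV); Y=(hsv[...,0]>18)&(hsv[...,0]<32)&(hsv[...,1]>110)&(h<.035)&(G[...,2]>.075)&(G[...,2]<.092)
    v,u=np.nonzero(Y); X=onplane(c,np.c_[u,v],.084); hu=cv2.convexHull(X.astype(np.float32))[:,0]
    print("  washer",len(X),"mincircle",cv2.minEnclosingCircle(X.astype(np.float32)),"hullfit26",fitc(hu.astype(float),.026,(.573,-.239)).x.round(4))
E
python3 - <<'E'
from h import *
for c in ["scene","side"]:
    p=cv2.imread(f"pics/{c}5.png"); d=np.load(f"pics/{c}5.npy")
    M=ring(c,p,d,.1318+.019-.01475); axle(c,p,d)
    q=p.copy(); q[M]=(255,0,255); m=camera_model(c); g=m["intrinsics"]@(m["R"]@np.array([.573,-.239,.105])+m["t"]); u,v=(g[:2]/g[2]).astype(int)
    cv2.imwrite(f"pics/m{c}.png",q[v-50:v+50,u-65:u+65])
a=[cv2.imread(f"pics/m{c}.png") for c in ["scene","side"]]; cv2.imwrite("pics/m5.png",cv2.resize(np.hstack(a),(800,308)))
E
```

```text
scene ring px 135 z [0.1319 0.1344 0.1406]
  plane-fit [ 0.5696 -0.2308] rms 0.0027 free [ 0.57   -0.2312] 0.0234
  axle depth 58 [ 0.5711 -0.2393] 0.0012
  washer 132 mincircle ((0.5734694600105286, -0.2365758866071701), 0.02606613002717495) hullfit26 [ 0.5728 -0.2372]
side ring px 246 z [0.1316 0.1334 0.1346]
  plane-fit [ 0.565  -0.2356] rms 0.0015 free [ 0.565  -0.2354] 0.0243
  axle depth 132 [ 0.5726 -0.2387] 0.0007
  washer 316 mincircle ((0.5705334544181824, -0.24061113595962524), 0.02613898739218712) hullfit26 [ 0.571  -0.2403]
```

View pics/m5.png

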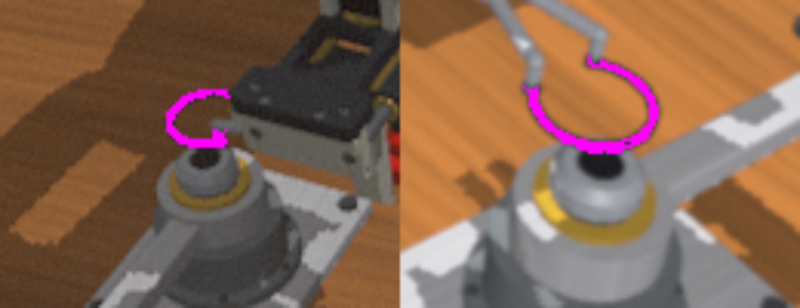

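>>> apply_moves(
  commands=[0.5,-0.6,0,-0.001,0.001,-0.002,2,0,0,-0.8,0,0,0,2,0,0,-0.8,0,0,0,2,0,0,0,0,0,0,2,0,0,0,0,0,0,2],
)

```text
t: 14.15
tool_pos: [0.5871, -0.1117, 0.1132]
orientation: [-2.293, -2.145, 0.001]
force: [0.8, -0.4, -2.3]
opening: 0.0307
```

```bash
cat >> h.py <<'E'
def measure(tag,dzr=.0028):
    s=read_state(); print(s["t"],s["tool_pos"].round(4),"turn",turn(-.066).round(4),s["force"].round(2),s["opening"])
    obs={}
    WASH=dict(scene=np.array([.5728,-.2372]),side=np.array([.571,-.2403]))
    for c in ["scene","side"]:
        p,d=read_camera(c); cv2.imwrite(f"pics/{c}{tag}.png",p); np.save(f"pics/{c}{tag}.npy",d)
        G=grid(c,d); h=np.hypot(G[...,0]-.572,G[...,1]+.237); zr=s["tool_pos"][2]+dzr
        M=(abs(G[...,2]-zr)<.008)&(h<.035)&(h>.012)&(p.max(2)<85); v,u=np.nonzero(M); obs[c]=np.c_[u,v]; print(c,M.sum(),G[M][:,2].mean().round(4))
    def f(x): return np.concatenate([np.hypot(*(onplane(c,o,x[2])-WASH[c]-x[:2]).T)-.02375 for c,o in obs.items()])
    r=least_squares(f,[0,0,zr],loss="soft_l1",f_scale=.001); print("ring-axle (mm)",(r.x[:2]*1e3).round(2),"z",r.x[2].round(4),"dz to tcp",(r.x[2]-s["tool_pos"][2]).round(4),"rms",np.sqrt(np.mean(r.fun**2)).round(5))
    for c,o in obs.items():
        k=least_squares(lambda x:np.hypot(*(onplane(c,o,zr)-WASH[c]-x).T)-.02375,[0,0],loss="soft_l1",f_scale=.001); print("  ",c,(k.x*1e3).round(2))
E
python3 -c "
from h import *
measure('6')"
```

```text
14.15 [ 0.5871 -0.1117  0.1132] turn [-0.0008 -0.0014  0.0007] [ 0.82 -0.44 -2.31] 0.03073244761676638
scene 123 0.1161
side 224 0.1149
ring-axle (mm) [-0.38 -0.85] z 0.1164 dz to tcp 0.0032 rms 0.00169
   scene [-0.28 -1.73]
   side [-0.19 -0.43]
```

>>> apply_moves(
  commands=[0.03,0.07,-0.6,-0.001,-0.001,0.001,2,0,0,-0.6,0,0,0,2,0,0,0,0,0,0,2,0,0,0,0,0,0,2],
)

```text
t: 14.75
tool_pos: [0.5876, -0.1108, 0.1008]
orientation: [2.292, 2.147, -0.0]
force: [-0.7, -0.0, -0.7]
opening: 0.0309
```

```bash
python3 -c "
from h import *
measure('7')
p=cv2.imread('pics/side7.png')[285:365,365:480]; q=cv2.imread('pics/scene7.png')[175:255,150:265]
cv2.imwrite('pics/c7.png',cv2.resize(np.hstack([q,p]),(800,278),interpolation=cv2.INTER_CUBIC))"
```

```text
14.75 [ 0.5876 -0.1108  0.1008] turn [ 0.0005  0.0004 -0.0006] [-0.69 -0.   -0.72] 0.03089710501755778
scene 127 0.1035
side 222 0.1025
ring-axle (mm) [ 0.26 -0.12] z 0.1039 dz to tcp 0.003 rms 0.00187
   scene [ 0.31 -0.62]
   side [0.38 0.12]
```

View pics/c7.png

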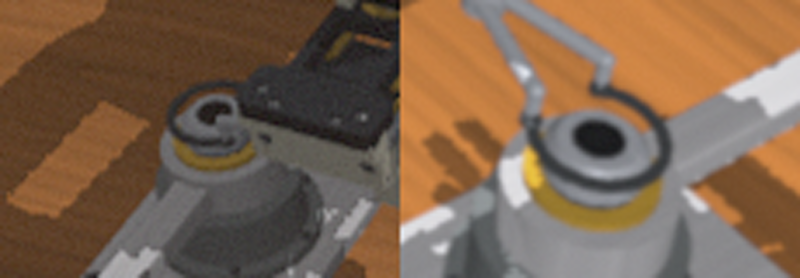

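In both crops the ring sits concentric round the axle's top end. I'll lower it gently and watch the forces.

>>> apply_moves(
  commands=[-0.02,0,-0.3,0,0,0,2,0,0,-0.3,0,0,0,2,0,0,0,0,0,0,2],
)

```text
t: 15.22
tool_pos: [0.5875, -0.1109, 0.0947]
orientation: [2.292, 2.147, 0.0]
force: [0.2, 0.4, -1.6]
opening: 0.0308
```

```bash
python3 -c "
from h import *
measure('8')"
```

```text
15.225 [ 0.5875 -0.1109  0.0947] turn [ 0.0006  0.0008 -0.0005] [ 0.21  0.4  -1.65] 0.03079247563851908
scene 131 0.0978
side 235 0.0965
ring-axle (mm) [ 0.27 -0.34] z 0.0979 dz to tcp 0.0032 rms 0.00174
   scene [ 0.11 -0.78]
   side [ 0.52 -0.08]
```

>>> apply_moves(
  commands=[-0.02,0.02,-0.2,0,0,0,2,0,0,-0.2,0,0,0,2,0,0,0,0,0,0,2],
)

```text
t: 15.7
tool_pos: [0.5876, -0.1108, 0.0909]
orientation: [2.292, 2.146, 0.001]
force: [-0.3, 1.1, -1.7]
opening: 0.0307
```

```bash
python3 -c "
from h import *
measure('9')"
```

```text
15.7 [ 0.5876 -0.1108  0.0909] turn [ 0.0009  0.0015 -0.0005] [-0.29  1.1  -1.71] 0.030727629589050367
scene 115 0.0941
side 199 0.0927
ring-axle (mm) [ 0.16 -0.3 ] z 0.0948 dz to tcp 0.0038 rms 0.00189
   scene [-0.53 -1.28]
   side [0.93 0.34]
```

>>> apply_moves(
  commands=[0,0.04,-0.2,0.001,0.001,0,2,0,0,-0.2,0,0,0,2,0,0,0,0,0,0,2],
)

```text
t: 16.18
tool_pos: [0.5877, -0.1104, 0.0869]
orientation: [2.293, 2.147, 0.001]
force: [0.2, -0.0, -1.3]
opening: 0.0308
```

```bash
python3 -c "
from h import *
measure('a')"
```

```text
16.175 [ 0.5877 -0.1104  0.0869] turn [-0.0002  0.0007 -0.0005] [ 0.23 -0.03 -1.29] 0.030828110733481972
scene 98 0.0892
side 174 0.0884
ring-axle (mm) [0.59 0.37] z 0.09 dz to tcp 0.0031 rms 0.00222
   scene [ 0.54 -0.16]
   side [0.77 0.62]
```

>>> apply_moves(
  commands=[0,0,-0.2,0,0.001,0,2,0,0,-0.1,0,0,0,2,0,0,0,0,0,0,2],
)

```text
t: 16.65
tool_pos: [0.5879, -0.1104, 0.084]
orientation: [2.293, 2.147, 0.0]
force: [-0.1, -0.8, -2.0]
opening: 0.0311
```

>>> apply_moves(
  commands=[0,0,-0.07,0,0,0,2,0,0,0,0,0,0,2],
)

```text
t: 16.9
tool_pos: [0.5881, -0.1105, 0.0834]
orientation: [2.293, 2.147, 0.0]
force: [0.7, 0.2, -1.1]
opening: 0.0307
```

>>> apply_moves(
  commands=[0,0,-0.07,0,0,0,2,0,0,0,0,0,0,2],
)

```text
t: 17.15
tool_pos: [0.5881, -0.1105, 0.0828]
orientation: [2.293, 2.147, 0.001]
force: [0.4, 0.9, -1.3]
opening: 0.0306
```

>>> apply_moves(
  commands=[0,0,-0.06,0,0,0,2,0,0,0,0,0,0,2],
)

```text
t: 17.4
tool_pos: [0.5883, -0.1105, 0.0823]
orientation: [2.292, 2.147, 0.001]
force: [0.3, 0.1, -0.8]
opening: 0.0311
```

```bash
python3 -c "
from h import *
measure('b')"
```

```text
17.4 [ 0.5883 -0.1105  0.0823] turn [ 0.0003  0.0009 -0.0006] [ 0.28  0.06 -0.76] 0.031068473709855878
scene 92 0.0869
side 184 0.0859
ring-axle (mm) [1.34 0.45] z 0.0874 dz to tcp 0.0051 rms 0.00271
   scene [-0.47 -1.39]
   side [3.05 1.71]
```

>>> apply_moves(
  commands=[-0.05,0,-0.06,0,0.001,0,2,0,0,0,0,0,0,2],
)

```text
t: 17.75
tool_pos: [0.588, -0.1106, 0.0819]
orientation: [2.292, 2.147, 0.0]
force: [-0.1, -0.5, -0.4]
opening: 0.0308
```

>>> apply_moves(
  commands=[0,0,-0.06,0,0,0,2,0,0,0,0,0,0,2],
)

```text
t: 18.0
tool_pos: [0.5881, -0.1106, 0.0813]
orientation: [2.292, 2.147, 0.0]
force: [0.3, -0.7, -0.5]
opening: 0.0309
```

```bash
python3 -c "
from h import *
for i in range(4):
    s=read_state(); print(s['tool_pos'].round(4),s['force'].round(2),s['wrist_torque'].round(3)); p,d=read_camera('side')
p=p[285:365,365:480]; q=read_camera('scene')[0][175:255,150:265]
cv2.imwrite('pics/cc.png',cv2.resize(np.hstack([q,p]),(800,278),interpolation=cv2.INTER_CUBIC))"
```

```text
[ 0.5881 -0.1106  0.0813] [ 0.34 -0.74 -0.52] [ 0.001  0.014 -0.006]
[ 0.5881 -0.1105  0.0814] [ 0.8   0.45 -1.51] [-0.03   0.036 -0.009]
[ 0.5881 -0.1105  0.0814] [-0.22  0.55 -1.12] [-0.011  0.043  0.044]
[ 0.5881 -0.1105  0.0814] [ 0.07  0.64 -0.99] [-0.025  0.011 -0.038]
```

View pics/cc.png

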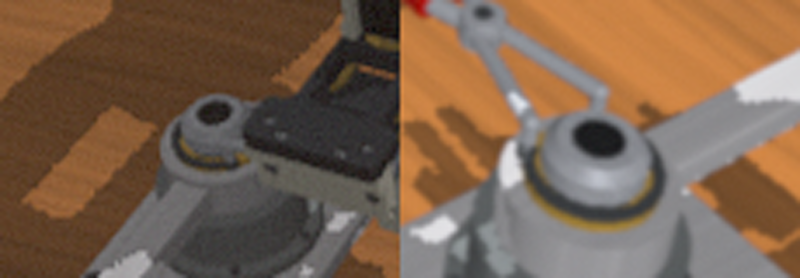

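The ring is now low around the axle, right at the washer. The wrist moment suggests about 1 N of contact, so I'll confirm with a small probe.

>>> apply_moves(
  commands=[0,0,-0.06,0,0,0,2,0,0,0,0,0,0,2],
)

```text
t: 18.5
tool_pos: [0.5881, -0.1105, 0.0808]
orientation: [2.292, 2.147, 0.0]
force: [-0.4, -0.1, 0.9]
opening: 0.0308
```

```bash
cat > f.py <<'E'
from h import *
A=[]
for i in range(8):
    s=read_state(); A.append(np.r_[s['tool_pos'],s['force'],s['wrist_torque']]); read_camera('side')
print(np.mean(A,0).round(4),s['t'],s['opening'],turn(-.066))
E
python3 f.py
```

```text
[ 0.5881 -0.1105  0.0809 -0.1427  0.7677  0.0558  0.0162  0.0259 -0.0184] 18.85 0.030550659073446892 [ 0.00026693  0.00072807 -0.00060047]
```

>>> apply_moves(
  commands=[0,0,0.06,0,0,0,2,0,0,0.02,0,0,0,2,0,0,0,0,0,0,2],
)

```text
t: 19.27
tool_pos: [0.5881, -0.1106, 0.0817]
orientation: [2.292, 2.147, 0.0]
force: [-0.0, 1.2, -0.6]
opening: 0.0307
```

```bash
python3 f.py
```

```text
[ 0.5881 -0.1106  0.0816  0.3149  0.3197 -0.2084  0.0032  0.0012  0.0116] 19.625 0.031131879429818717 [ 0.00038262  0.0005978  -0.00062272]
```

>>> apply_moves(
  commands=[-0.05,0.02,0.03,0,0.001,0,2,0,0,0,0,0,0,2],
)

```text
t: 19.92
tool_pos: [0.5876, -0.1105, 0.082]
orientation: [2.293, 2.148, -0.001]
force: [0.0, -0.3, -1.1]
opening: 0.0309
```

```bash
python3 f.py
```

```text
[ 0.5876 -0.1105  0.082   0.3251 -0.0547 -0.954  -0.0023 -0.0739  0.0456] 20.275 0.030755700195099128 [ 0.00053532 -0.00026742 -0.00055158]
```

```bash
python3 - <<'E'
from h import *
for c in ["scene","side"]:
    read_camera(c)
    for q in ["drawer_handle","pliers_pivot","pliers_grip","screw_tray","puck_a","bearing"]: print(c,q,spot(q,c))
s=read_state(); print(s["t"],s["tool_pos"],s["force"],s["opening"]); print(close_job())
E
```

```text
scene drawer_handle [(0.68, array([0.4359, 0.168 , 0.1186]))]
scene pliers_pivot []
scene pliers_grip [(0.63, array([ 0.5869, -0.1078,  0.0982]))]
scene screw_tray [(0.83, array([0.7325, 0.0868, 0.1437]))]
scene puck_a [(0.74, array([ 0.3796, -0.0799, -0.0031])), (0.49, array([0.4049, 0.0019, 0.0022]))]
scene bearing []
side drawer_handle [(0.92, array([0.4331, 0.1684, 0.1142]))]
side pliers_pivot [(0.72, array([ 0.5786, -0.1671,  0.0982]))]
side pliers_grip [(0.56, array([ 0.5861, -0.1116,  0.1045]))]
side screw_tray [(0.56, array([ 0.4078, -0.002 , -0.0053]))]
side puck_a [(0.79, array([ 0.4076,  0.0006, -0.0026])), (0.65, array([ 0.3743, -0.0755, -0.0045]))]
side bearing [(0.81, array([ 0.3964,  0.0854, -0.0015]))]
21.025 [ 0.58761752 -0.11048546  0.08195322] [ 1.60812494  0.94035633 -0.25042121] 0.03125215623929787
the job is handed in; nothing more can be done
None
```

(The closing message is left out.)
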